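# Load a press arbor with spacers in order of thickness

### The job

Thread the three spacer rings onto the upright arbor of the steel fixture in order of thickness: the blue 20 mm ring first at the bottom, the brass 15 mm ring on it, the bare aluminium 10 mm ring on top, and press them down until the stiff orange collar under them is fully home and the rings lie flat on one another. The arbor is not quite in the middle of its fixture, so find it by feel or by eye, and be gentle: never press a ring or a finger on the fixture or arbor with more than about 50 N. Let go of the stack, and leave the red reject ring, the bearings and the tools where they lie.

Things in the scene. Friction and masses are not known exactly. Their poses are not given: they have to be found in the camera images.
- thick: Blue spacer ring, 20 mm thick, 52 mm outer and 28 mm bore diameter, about 200 g (varies), lying flat on the table at the start. Origin: centre of its underside; z: its axis, up.
- medium: Brass spacer ring, 15 mm thick, 52 mm outer and 28 mm bore diameter, about 160 g (varies), lying flat on the table at the start. Origin: centre of its underside; z: its axis, up.
- thin: Bare aluminium spacer ring, 10 mm thick, 52 mm outer and 28 mm bore diameter, about 100 g (varies), lying flat on the table at the start. Origin: centre of its underside; z: its axis, up.
- fixture: Fixed steel block 100 x 100 mm, 30 mm high, origin at the centre of its underside, z up. On it, centred, a dark round hub of 52 mm diameter, its top 50 mm above the table. On the hub stand the arbor and its orange collar. Rings fully home have their undersides 56 mm (blue), 76 mm (brass) and 91 mm (aluminium) above the table.
- arbor_zone (a point): Point on the block's centre line at the height of the arbor's flat top, 118 mm above the table. Arbor: upright, 25 mm diameter, rim bevelled over the last 2 mm to 22.4 mm. Its axis stands 5 mm from this point, in an unknown horizontal direction that changes with every start (unrelated to the block's yaw, not measured); the arbor does not move in use.
- seat (a point): Point on the block's centre line at the height of the orange collar's top when it is fully home, 56 mm above the table. Collar: round the arbor, 36 mm diameter, 6 mm thick, starts 8 to 20 mm above home (not measured), held by friction: about 9 N push it down, at any height, and it stops dead at home.
- reject: Red reject ring, 52 mm outer diameter, 28 mm bore, 12 mm thick, lying flat; not to be used. Origin: centre of its underside.
- bearing_a: Ball bearing lying flat, 42 mm diameter, 13 mm high; bystander. Origin: centre of its underside.
- bearing_b: Ball bearing lying flat, 34 mm diameter, 11 mm high; bystander. Origin: centre of its underside.
- wrench: Steel wrench lying on the table; bystander.
- driver: Screwdriver lying on the table; bystander.
- oil: Yellow oil bottle, 48 mm diameter, 120 mm high, standing; bystander. Origin: centre of its underside.
There are look-alikes about, which are no part of the job. Of the things shaped like the medium, the brass one is meant.

How it is judged:
On the way, in this order (a step that is already met when the one before it is completed fails the run):
1. the blue ring is threaded on the arbor, well below its top (horizontal distance between thick and fixture below 0.009 m and z of thick in the frame of fixture below 0.1 m and angle between thick's own z axis and vertical below 0.15 rad), for 0.2 s.
2. the brass ring is threaded on the arbor, well below its top (horizontal distance between medium and fixture below 0.009 m and z of medium in the frame of fixture below 0.108 m and angle between medium's own z axis and vertical below 0.15 rad), for 0.2 s.
3. the aluminium ring is threaded on the arbor, well below its top (horizontal distance between thin and fixture below 0.009 m and z of thin in the frame of fixture below 0.113 m and angle between thin's own z axis and vertical below 0.15 rad), for 0.2 s.
At the end, for the whole second after the job is handed in: All three rings are on the arbor in the order blue, brass, aluminium from the bottom, their undersides within 2.5 mm of 56, 76 and 91 mm above the table, centres within 9 mm of the fixture's centre line (that is, on the arbor), flat within 0.08 rad and at rest (below 0.02 m/s) (horizontal distance between each of thick, medium, thin and fixture below 0.009 m and z of thick in the frame of fixture between 0.0535 and 0.0585 m and angle between each of thick, medium, thin's own z axis and vertical below 0.08 rad and linear speed of each of thick, medium, thin below 0.02 m/s and z of medium in the frame of fixture between 0.0735 and 0.0785 m and z of thin in the frame of fixture between 0.0885 and 0.0935 m); the robot touches nothing.
It fails at once if a ring or a finger is pressed on the fixture, its arbor or collar with more than 60 N (contact force between any of the fingers, thick, medium, thin and fixture above 60 N).
It fails at once if a bystander (red reject ring, bearing, wrench, screwdriver, bottle) is moved more than 25 mm (distance of any of reject, bearing_a, bearing_b, wrench, driver, oil from where it was at the start of the episode above 0.025 m).
It also fails if it takes over 72 s, if anything falls off the work surface, if the arm or the gripper's body presses on something with over 40 N, if the wrist force passes 120 N, or if a joint passes its speed limit or range.

### The arm

A 7-joint arm with a two-finger parallel gripper is mounted at the origin on the work surface. World frame = base frame: x ahead of the robot, y to its left, z up, the work surface at z = 0. Lengths are in m, angles in rad, forces in N, time in s.
With the tool pointing down it reaches from about 0.425 to 0.925 m from the base axis. Payload 6.8 kg.
Tool frame: the origin (TCP) lies midway between the tips of the shut fingers; the grasp point (between the pads) lies 19 mm behind it (robot.grip_point_offset is the distance from the TCP to the grasp point, in m); x points along the fingers, z is the direction in which the jaws open and shut, and the axes are right-handed (so a half turn about x gives the same grasp; the last joint's range is limited). The gripper opens to 85 mm and grips with 20 to 120 N. Pads are 22 mm wide; open, the fingers measure 114 mm over their backs; the gripper's body (76 mm by 85 mm) begins 54 mm behind the grasp point. The pads swing forward as they close: fully open they stand 13 mm farther back than shut.
Start: joints at [1.037, 0.477, 0.022, 1.555, -0.011, 1.109, -0.083], TCP at [0.279, -0.615, 0.231] pointing down, gripper open.
Joint ranges: [-2.96, 2.96], [-0.34, 2.1], [-1.41, 1.46], [0.24, 2.44], [-1.37, 4.51], [0.17, 1.92], [-2.96, 2.96]. Speed limits (rad/s): [2.39, 2.39, 3.14, 3.14, 3.14, 3.14, 3.14].

### API

Orientations are given as a rotation vector (axis times angle).
In Python, from station import robot gives the robot as it stands. The module is installed in compiled form; this text tells all that it offers.
- The arm moves only by the shell command python3 -m crank 'ROWS' [FORCE]. ROWS is JSON, one flat list of numbers, 7 for each row, row after row: the shift along the tool's x, y, z scaled (see below), then the turn, a rotation vector about the tool's x, y, z scaled (see below), then the opening, from -1 (shut) to 1 (fully open), so that 0 is half open. In form: [tx, ty, tz, ax, ay, az, jaw, tx, ty, tz, ax, ay, az, jaw, ...]. A call has 1 to 8 rows; each row is the pose to reach, as a shift and turn from the pose measured when the call began, along the tool's axes at that moment, turning the shorter way round; what a row does not reach only later rows make up. The controller multiplies each number of a shift by 10 cm and each number of a turn by 360 degrees. A row lasts 1/8 s, in which the tool goes at most 62.5 mm and 10.7 degrees, less where a joint would pass 70% of its speed; a pose out of reach is approached as far as the arm can. A call with a number of a shift or a turn outside -1 to 1 is refused whole. A call with a gripper value outside its range is refused whole. The fingers move at their own pace and stop on an object; FORCE is the grip in N (left out, the last holds). Time passes only in rows, so rows that repeat a pose let the fingers close. It gives the time, the measured TCP pose, the force and the opening at its end, in the units of the state.
- robot.read_state(): the state, without advancing time (a new reading comes with each control period).
- robot.snapshot(name): name is "scene" or "top" or "wrist"; returns a dict with "pixels" (400x640x3 uint8, red, green, blue), "range_z" (400x640 float32, m along the optical axis (not along the pixel's ray), 0 where there is no reading), "fx", "fy", "cx", "cy" (pixels), "position" and "attitude" of the camera in the world. Camera axes: x right, y down, z forward; pixel columns grow to the right and rows downward; lengths in m; the calibration is good to about 2 mm. A picture is of the moment at which its call begins.
- robot.sign_off(): hands the job in, once; it reports no verdict.
Trained networks look in a picture, given as the dict that the camera call returned (one of the last four; its "shot" number tells which), for a name from the list of things; names that differ only in an ending like _2 or _b are one class to them, and where a whole thing is asked for, a point or a joint stands for the part that bears it (a point fixed in the world has none). Each returns a list of dicts, best first, with "confidence" (0 to 1); they miss things now and then, are a little off and sometimes report something else, mostly with a low value. They report only what shows in the picture. A call takes as long as a camera call. They do not tell look-alikes from the thing itself.
- robot.search_frame(picture, query): "at" ([row, column] in pixels, amid what is visible of it).
- robot.place_of(picture, query): "at" ([row, column] in pixels: a listed point, or the origin of a listed thing).
The state is a dict: "clock": time; "joint_positions": joint angles; "qvel": joint speeds; "joint_efforts": joint torques, N m; "ee_pos": TCP position; "ee_rot": TCP orientation; "force": force on the tool from outside, world axes, zero at the start; "moment": the same for the moment, N m; "width": opening from 0.0 (shut) to 1.0 (fully open).
Only numpy, scipy, OpenCV 4.12 (cv2) and the standard library are available. Lean on these libraries where they do the work, as an engineer would, in place of code of your own. Each camera call takes 0.05 s, during which the arm holds its last target. There are 200 camera calls.

## Working session

There is one attempt and no reset: what is moved stays moved. The work goes in short steps, Python scripts to look and compute and a shell command to move; the robot and the scene stay as the last step left them, time stands still between calls to the robot, and variables do not carry over. Pictures are saved under pics/ and viewed, about 8 in all and at most 12, crops included, and the job is handed in when it is done.

```bash
mkdir -p pics; cat > h.py <<'E'
import numpy as np, cv2
from station import robot
from scipy.spatial.transform import Rotation as R
def rotm(a):
    a=np.array(a,float)
    return a if a.shape==(3,3) else (R.from_rotvec(a).as_matrix() if a.size==3 else R.from_quat(a).as_matrix())
def save(p,name,crop=None,s=1):
    im=p["pixels"][:,:,::-1]
    if crop: r0,r1,c0,c1=crop; im=im[r0:r1,c0:c1]
    cv2.imwrite("pics/"+name,cv2.resize(im,None,fx=s,fy=s,interpolation=cv2.INTER_CUBIC))
def world(p,rc,z=None):
    r,c=rc
    d=np.array([(c-p["cx"])/p["fx"],(r-p["cy"])/p["fy"],1.])
    M=rotm(p["attitude"]);o=np.array(p["position"])
    if z is not None:
        w=M@d; return o+w*(z-o[2])/w[2]
    return o+M@(d*p["range_z"][int(round(r)),int(round(c))])
def cloud(p):
    h,w=p["range_z"].shape
    c,r=np.meshgrid(np.arange(w),np.arange(h)); Z=p["range_z"]
    P=np.stack([(c-p["cx"])/p["fx"]*Z,(r-p["cy"])/p["fy"]*Z,Z],-1)
    W=P@rotm(p["attitude"]).T+np.array(p["position"]); W[Z==0]=np.nan
    return W
E
python3 - <<'E'
from h import *
s=robot.read_state(); print(s, robot.grip_point_offset)
for n in("top","scene"):
    p=robot.snapshot(n); save(p,n+"0.png"); print(n,p["position"],p["attitude"],p["fx"],p["cx"],p["cy"])
    W=cloud(p)
    for q in("thick","medium","thin","fixture","reject","bearing_a","oil","wrench","driver"):
        for d in robot.search_frame(p,q)[:4]:
            print(q,np.round(d["at"]),round(d["confidence"],2),np.round(world(p,d["at"]),3))
E
```

```text
{'clock': 0.0, 'joint_positions': array([ 1.03688836,  0.4778069 ,  0.02231614,  1.55641664, -0.01149398,
        1.10928692, -0.08310094]), 'qvel': array([1.22709806e-03, 9.88673227e-05, 1.55642390e-03, 8.50227900e-04,
       5.23961526e-04, 5.25051668e-04, 8.78289924e-04]), 'joint_efforts': array([ 4.64925233e-05, -5.96452260e+01,  1.60760086e+00, -2.81193119e+01,
        1.23612213e-02,  9.27587680e-03,  1.31045562e-05]), 'ee_pos': array([ 0.27857747, -0.61420608,  0.23033539]), 'ee_rot': array([ 0.89096453,  1.38268786, -0.88955103]), 'force': array([-0.20490149, -0.67741563, -0.37427856]), 'moment': array([ 0.00440639, -0.00291459, -0.02395299]), 'width': 0.998184172438969} 0.0187
top [ 0.42184473 -0.01191578  1.13784718] [-2.18426827  2.12344328 -0.14460515] 424.1114466737027 316.893135429012 194.6083491771513
thick [217. 413.] 0.72 [ 0.519 -0.272  0.   ]
medium [224. 332.] 0.67 [ 0.494 -0.056  0.001]
medium [226. 360.] 0.66 [ 0.49  -0.13   0.001]
medium [187. 337.] 0.55 [ 0.594 -0.066  0.009]
medium [260. 382.] 0.5 [ 0.402 -0.191 -0.   ]
thin [176. 376.] 0.78 [ 0.628 -0.171 -0
[... 442 characters left out ...]
8708] 363.70587831338895 319.34247536611207 202.39646338788168
thick [238. 288.] 0.58 [ 0.495 -0.07   0.017]
medium [238. 288.] 0.81 [ 0.497 -0.071  0.014]
medium [250. 315.] 0.77 [ 0.577 -0.058 -0.001]
medium [256. 269.] 0.73 [ 0.485 -0.141 -0.001]
medium [254. 237.] 0.73 [ 0.408 -0.179 -0.   ]
thin [278. 303.] 0.64 [ 0.614 -0.174  0.008]
fixture [206. 342.] 0.79 [0.563 0.116 0.04 ]
reject [248. 370.] 0.65 [0.699 0.019 0.004]
bearing_a [212. 280.] 0.61 [0.393 0.029 0.01 ]
bearing_a [266. 362.] 0.48 [ 0.716 -0.063  0.01 ]
oil [192. 406.] 0.93 [0.706 0.264 0.056]
oil [210. 340.] 0.26 [0.56 0.11 0.03]
wrench [181. 385.] 0.69 [ 0.582  0.399 -0.   ]
driver [311. 168.] 0.58 [ 0.436 -0.414  0.021]
```

```bash
python3 - <<'E'
from h import *
p=robot.snapshot("top"); save(p,"top_crop.png",(110,290,180,480),2.6)
E
```

```text
(no output)
```

View pics/top_crop.png

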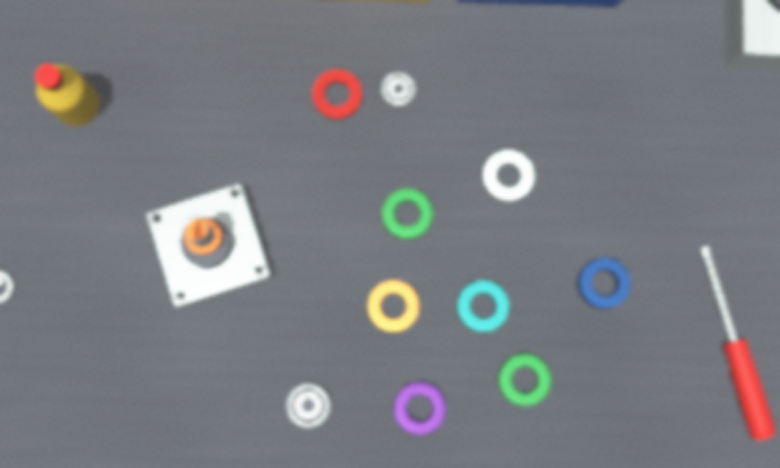

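The crop shows these ring positions, given as full-image [row, col].

| Ring | Row, col | Note |
|---|---|---|
| Blue | [219, 412] | |
| Yellow/brass | [228, 332] | |
| White/aluminium | [177, 376] | |
| Red reject | [146, 310] | |
| Green | [192, 336] | look-alike |
| Cyan | [228, 366] | look-alike |
| Purple | [267, 341] | look-alike |
| Green | [256, 382] | look-alike |

The fixture is at about [203, 260], with the orange collar near [201, 258]. By description, I choose the yellow ring as medium, the dark blue as thick (not cyan), and the white/grey as thin.

```bash
cat >> h.py <<'E'
def ringfit(p,rc,ztop,rad=24):
    """centre of the ring whose top is at ztop, near pixel rc: by colour/brightness vs table background"""
    hsv=cv2.cvtColor(p["pixels"],cv2.COLOR_RGB2LAB).astype(float)
    r,c=map(int,rc); h,w=hsv.shape[:2]
    bg=np.median(hsv.reshape(-1,3),0)
    m=(np.linalg.norm(hsv-bg,axis=2)>35).astype(np.uint8)
    m[:max(0,r-rad)]=0; m[r+rad:]=0; m[:,:max(0,c-rad)]=0; m[:,c+rad:]=0
    cs,_=cv2.findContours(m,cv2.RETR_EXTERNAL,cv2.CHAIN_APPROX_NONE)
    k=max(cs,key=cv2.contourArea)[:,0,:]
    P=np.array([world(p,(y,x),ztop)[:2] for x,y in k])
    A=np.c_[2*P,np.ones(len(P))]; s=np.linalg.lstsq(A,(P**2).sum(1),rcond=None)[0]
    return s[:2],np.sqrt(s[2]+s[:2]@s[:2])
E
python3 - <<'E'
from h import *
s=robot.read_state(); M=rotm(s["ee_rot"]); print("tool axes cols\n",M.round(3))
p=robot.snapshot("top"); W=cloud(p)
for n,rc,z in(("blue",(219,412),.02),("brass",(228,332),.015),("alu",(177,376),.01),("cyan",(228,366),.015)):
    print(n,ringfit(p,rc,z,16), W[rc[0]-3:rc[0]+4,rc[1]+6:rc[1]+9,2].max())
w=robot.snapshot("wrist"); print("wrist cam in tool",M.T@(np.array(w["position"])-s["ee_pos"]),"\n",(M.T@rotm(w["attitude"])).round(3),w["fx"])
# fixture outline at top z=.03
hh=(abs(W[...,2]-.03)<.006)&(abs(W[...,0]-.534)<.1)&(abs(W[...,1]-.133)<.1)
c,r=np.nonzero(hh.T); pts=W[hh][:,:2].astype(np.float32); print("fixture",cv2.minAreaRect(pts))
E
```

```text
tool axes cols
 [[ 0.     0.911  0.413]
 [-0.     0.413 -0.911]
 [-1.    -0.     0.   ]]
blue (array([ 0.51373926, -0.26519038]), np.float64(0.021672353693296835)) 0.022059566365523642
brass (array([ 0.48526809, -0.05154376]), np.float64(0.026606572344922946)) 0.018494367821189295
alu (array([ 0.62415817, -0.16801423]), np.float64(0.02733470193726293)) 0.013092885670742405
cyan (array([ 0.48733693, -0.14307594]), np.float64(0.02572383586563526)) 0.020631661802620993
wrist cam in tool [-0.14260434  0.07520404  0.0001721 ] 
 [[ 0.    -0.294  0.956]
 [-0.    -0.956 -0.294]
 [ 1.     0.    -0.   ]] 358.4593294410406
fixture ((0.5411232113838196, 0.13901498913764954), (0.10061810910701752, 0.1001901626586914), 19.931804656982422)
```

```bash
python3 -m crank '[0,1,-0.6,-0.182,0,0,1, 0,1,-0.6,-0.182,0,0,1, 0,1,-0.6,-0.182,0,0,1, 0,1,-0.6,-0.182,0,0,1, 0,1,-0.6,-0.182,0,0,1, 0,1,-0.6,-0.182,0,0,1, 0,1,-0.6,-0.182,0,0,1, 0,1,-0.6,-0.182,0,0,1]' 60
python3 -m crank '[0,1,0.6,0,0,0,1, 0,1,0.6,0,0,0,1, 0,1,0.6,0,0,0,1]'
```

```text
clock: 2.15
ee_pos: [0.345, -0.5189, 0.2313]
ee_rot: [0.004, 1.571, -0.004]
force: [0.9, 0.2, 0.0]
width: 1.0
clock: 2.52
ee_pos: [0.4091, -0.4143, 0.2317]
ee_rot: [0.0, 1.569, 0.002]
force: [0.7, -0.1, 0.3]
width: 0.997
```

```bash
python3 -m crank '[0,0.9,0.9,0,0,0,1, 0,0.9,0.9,0,0,0,1, 0,0.9,0.9,0,0,0,1]' >/dev/null
python3 -m crank '[0,0.6,0.15,0,0,0,1, 0,0.6,0.15,0,0,0,1, 0,0.6,0.15,0,0,0,1]'
python3 - <<'E'
from h import *
p=robot.snapshot("wrist"); save(p,"w_blue.png"); print(robot.search_frame(p,"thick"),robot.place_of(p,"thick"))
for d in robot.place_of(p,"thick"): print(world(p,d["at"],0.0))
E
for i in 1 2 3 4; do python3 -m crank '[0,1,0.08,0,0,0,1, 0,1,0.08,0,0,0,1, 0,1,0.08,0,0,0,1]' | grep ee_pos; done
python3 - <<'E'
from h import *
robot.snapshot("wrist")
p=robot.snapshot("wrist"); save(p,"w_fix.png"); s=robot.read_state(); print(s["ee_pos"],s["qvel"].round(3))
W=cloud(p); Z=W[...,2]
print(Z[::50,::80].round(3))
for q in("arbor_zone","seat","fixture"): 
  for d in robot.place_of(p,q): print(q,d)
E
```

```text
clock: 3.28
ee_pos: [0.5167, -0.261, 0.2327]
ee_rot: [-0.002, 1.567, 0.005]
force: [-0.3, 0.5, 0.8]
width: 1.0
[{'at': [191.5, 311.6], 'confidence': 0.65}] [{'at': [176.7, 317.3], 'confidence': 0.83}]
[ 0.51659043 -0.271247    0.        ]
ee_pos: [0.5245, -0.1592, 0.2331]
ee_pos: [0.5322, -0.0571, 0.2337]
ee_pos: [0.5396, 0.0442, 0.2343]
ee_pos: [0.5469, 0.145, 0.2347]
[0.54708008 0.1412576  0.23432301] [ 0.017 -0.006  0.011  0.008 -0.001 -0.001 -0.004]
[[ 0.    -0.     0.     0.    -0.001 -0.001  0.073  0.001]
 [ 0.    -0.    -0.    -0.001  0.    -0.001  0.    -0.   ]
 [-0.     0.     0.001 -0.001 -0.    -0.001 -0.001 -0.   ]
 [-0.001  0.001 -0.001 -0.     0.03   0.001  0.001 -0.001]
 [-0.001  0.001 -0.001 -0.     0.067  0.001 -0.    -0.   ]
 [-0.001 -0.    -0.001 -0.001 -0.    -0.    -0.     0.015]
 [-0.     0.001  0.268  0.     0.    -0.001  0.268  0.033]
 [-0.001  0.299  0.299 -0.    -0.    -0.     0.299  0.301]]
arbor_zone {'at': [206.4, 313.1], 'confidence': 0.69}
seat {'at': [187.3, 315.4], 'confidence': 0.81}
fixture {'at': [172.7, 313.1], 'confidence': 0.69}
```

View pics/w_fix.png

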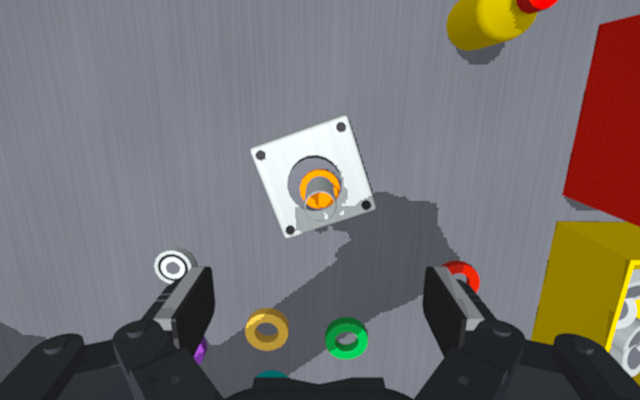

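View pics/w_blue.png

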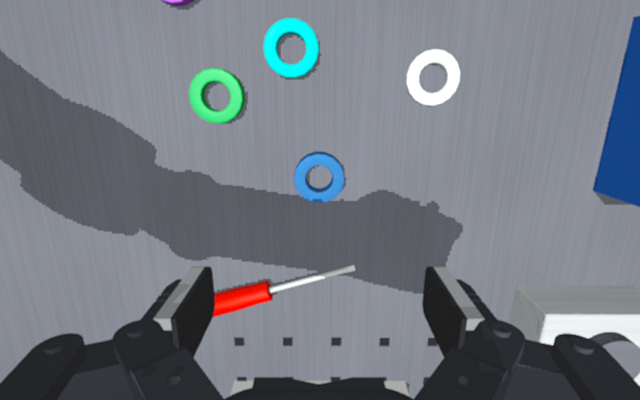

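Wrist view over the fixture: block corners at about [123,345], [155,255], [237,288] and [208,372]. The hub is near [185,316], the orange collar at [188,320] and the grey arbor top at [205,321]. Wrist view over blue: blue ring at [177,319], cyan at [48,291], green at [96,216] and the bare white/aluminium ring at [77,434]. The colours confirm the choices. Next I measure the arbor.

```bash
cat >> h.py <<'E'
def circ(P):
    A=np.c_[2*P,np.ones(len(P))]; s=np.linalg.lstsq(A,(P**2).sum(1),rcond=None)[0]
    return s[:2],np.sqrt(s[2]+s[:2]@s[:2])
def maskfit(p,m,z):
    m=cv2.morphologyEx(m.astype(np.uint8),cv2.MORPH_OPEN,np.ones((2,2),np.uint8))
    cs,_=cv2.findContours(m,cv2.RETR_EXTERNAL,cv2.CHAIN_APPROX_NONE)
    k=max(cs,key=cv2.contourArea)
    k=cv2.convexHull(k)[:,0,:]
    return circ(np.array([world(p,(y,x),z)[:2] for x,y in k])),len(k),k.mean(0)
E
python3 - <<'E'
from h import *
p=robot.snapshot("wrist"); W=cloud(p); Z=W[...,2]
print(robot.read_state()["ee_pos"])
near=np.hypot(W[...,0]-.541,W[...,1]-.139)<.09
m=near&(Z>.112)&(Z<.126); print("arbor top",maskfit(p,m,.118), np.nanmedian(W[m],0), m.sum())
r=[cv2.minEnclosingCircle(W[m][:,:2].astype(np.float32))]; print(r)
b=near&(abs(Z-.03)<.004); print("block",cv2.minAreaRect(W[b][:,:2].astype(np.float32)))
h=near&(abs(Z-.05)<.004); print("hub z",np.nanmedian(Z[h]),circ(W[h][:,:2]),cv2.minEnclosingCircle(W[h][:,:2].astype(np.float32)))
lab=cv2.cvtColor(p["pixels"],cv2.COLOR_RGB2HSV)
o=near&(lab[...,1]>150)&(lab[...,0]<22)&(Z>.055)&(Z<.09); z=np.nanpercentile(Z[o],[5,50,95]); print("collar z",z,maskfit(p,o,np.nanmedian(Z[o])))
# all above-hub arbor side points
a=near&(Z>.09)&(Z<.116); print("side pts",a.sum(),circ(W[a][:,:2]) if a.sum()>10 else '')
save(p,"w_arb.png",(120,240,240,400),4)
E
```

```text
[0.54676084 0.14187761 0.2345987 ]
arbor top ((array([0.54982114, 0.13701346]), np.float64(0.011992785531681455)), 13, array([324.61538462, 196.07692308])) [0.5492032  0.1433995  0.11677014] 188
[((0.5486090779304504, 0.1362122744321823), 0.012867546640336514)]
block ((0.5440746545791626, 0.13535219430923462), (0.10010340064764023, 0.10022927075624466), 19.834331512451172)
hub z 0.050007905354745474 (array([0.54536783, 0.13502472]), np.float64(0.022132239408263907)) ((0.5441008806228638, 0.13540327548980713), 0.026157787069678307)
collar z [0.06631348 0.06773302 0.06899348] ((array([0.54981315, 0.13615186]), np.float64(0.017437660391416643)), 20, array([320.3 , 182.65]))
side pts 242 (array([0.54903104, 0.13602261]), np.float64(0.012315870762484084))
```

View pics/w_arb.png

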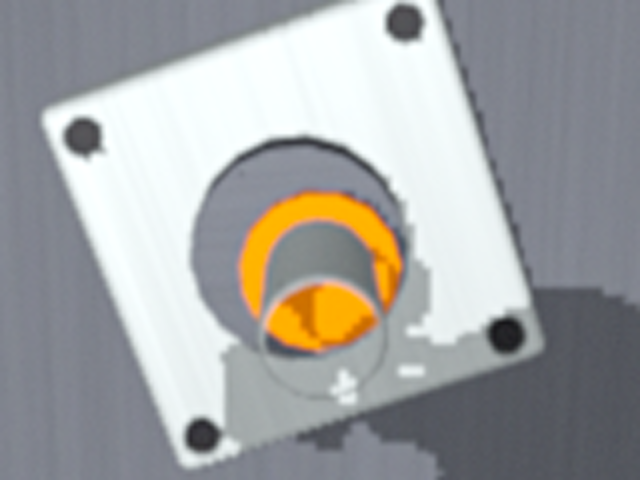

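Arbor axis is at (0.549, 0.136) and block centre at (0.544, 0.1354), both in the wrist-camera frame. That gives an offset of 5.0 mm, which matches the spec. The collar top is at about 68 mm, about 12 mm above home. In the crop the arbor's mirror-like top is at about [204,320]. Now to blue.

```bash
for i in 1; do python3 -m crank '[0,-1,-0.08,0,0,0,1, 0,-1,-0.08,0,0,0,1, 0,-1,-0.08,0,0,0,1]' | grep ee_pos; python3 -m crank '[0,-1,-0.08,0,0,0,1, 0,-1,-0.08,0,0,0,1, 0,-1,-0.08,0,0,0,1]' | grep ee_pos;python3 -m crank '[0.1,-1,-0.08,0,0,0,1, 0.1,-1,-0.08,0,0,0,1, 0.1,-1,-0.08,0,0,0,1]' | grep ee_pos; done
python3 -m crank '[1,-1,-0.08,0,0,0,1, 1,-1,-0.08,0,0,0,1, 1,-1,-0.08,0,0,0,1, 1,-1,-0.08,0,0,0,1]'
cat >> h.py <<'E'
def ring(name,ztop):
    p=robot.snapshot("wrist"); W=cloud(p); Z=W[...,2]; s=robot.read_state()
    best=robot.search_frame(p,name)
    M=rotm(s["ee_rot"])
    hsv=cv2.cvtColor(p["pixels"],cv2.COLOR_RGB2HSV)
    m=(Z>ztop-.004)&(Z<ztop+.005)&(np.hypot(W[...,0]-s["ee_pos"][0],W[...,1]-s["ee_pos"][1])<.06)
    n,l,st,cen=cv2.connectedComponentsWithStats(m.astype(np.uint8))
    i=1+np.argmax(st[1:,4]); m=l==i
    (c,r),k,px=maskfit(p,m,ztop)
    e=cv2.minEnclosingCircle(W[m][:,:2].astype(np.float32))
    d=np.array([c[0],c[1],ztop])-s["ee_pos"]
    print(name,[(x["at"],x["confidence"]) for x in best[:2]],"fit",c.round(4),r.round(4),"encl",np.round(e[0],4),round(e[1],4),"px",px.round(),"colour",np.median(p["pixels"][m],0),"tcp",s["ee_pos"].round(4),"tool shift x10cm",(M.T@d*10).round(3),"cx",p["cx"])
    return p
E
python3 -c "
from h import *
p=ring('thick',.02)"
```

```text
ee_pos: [0.5396, 0.0362, 0.234]
ee_pos: [0.5313, -0.068, 0.2336]
ee_pos: [0.5222, -0.1708, 0.2231]
clock: 6.9
ee_pos: [0.5136, -0.2695, 0.1225]
ee_rot: [0.009, 1.569, -0.007]
force: [-0.4, 0.8, 0.1]
width: 0.994
thick [([216.1, 320.7], 0.8)] fit [ 0.5187 -0.2692] 0.0256 encl [ 0.5179 -0.2689] 0.0259 px [323. 201.] colour [ 69. 154. 225.] tcp [ 0.5147 -0.2687  0.1237] tool shift x10cm [ 1.037 -0.006  0.036] cx 318.3492271942206
```

```bash
python3 -m crank '[0.7,0,0.035,0,0,0,1, 1,0,0.035,0,0,0,1, 1,0,0.035,0,0,0,1, 1,0,0.035,0,0,0,1]' 60
python3 -m crank '[0.1,0,0,0,0,0,1, 0.19,0,0,0,0,0,1, 0.19,0,0,0,0,0,1]'
python3 -m crank '[0,0,0,0,0,0,-1, 0,0,0,0,0,0,-1, 0,0,0,0,0,0,-1, 0,0,0,0,0,0,-1, 0,0,0,0,0,0,-1, 0,0,0,0,0,0,-1]'
```

```text
clock: 7.5
ee_pos: [0.5213, -0.2678, 0.0267]
ee_rot: [0.004, 1.562, -0.006]
force: [0.4, -0.4, -0.1]
width: 1.002
clock: 7.88
ee_pos: [0.521, -0.2677, 0.0073]
ee_rot: [0.005, 1.563, -0.005]
force: [-0.1, 0.0, -0.4]
width: 1.002
clock: 8.62
ee_pos: [0.5204, -0.2678, 0.0079]
ee_rot: [0.005, 1.564, -0.006]
force: [-3.0, 1.3, 7.6]
width: 0.571
```

```bash
python3 -m crank '[-1,0,0,0,0,0,-1, -1,0,0,0,0,0,-1, -1,0,0,0,0,0,-1]'
python3 -m crank '[-0.7,0.5,0,0,0,0,-1, -0.7,0.5,0,0,0,0,-1, -0.7,0.5,0,0,0,0,-1]'
python3 - <<'E'
from h import *
p=robot.snapshot("wrist"); save(p,"w_held.png",(200,400,170,470),2.5)
s=robot.read_state(); M=rotm(s["ee_rot"]); W=cloud(p); T=(W-s["ee_pos"])@M
hsv=cv2.cvtColor(p["pixels"],cv2.COLOR_RGB2HSV)
m=(hsv[...,0]>95)&(hsv[...,0]<125)&(hsv[...,1]>120)&(abs(T[...,2])<.04)&(T[...,0]>-.05)&(T[...,0]<.03)
print(m.sum(),np.nanpercentile(T[m],[2,50,98],axis=0).round(4),s["width"],s["force"])
E
```

```text
clock: 9.0
ee_pos: [0.5218, -0.2686, 0.1111]
ee_rot: [0.003, 1.558, -0.008]
force: [-0.6, -0.4, -2.1]
width: 0.567
clock: 9.38
ee_pos: [0.5219, -0.2173, 0.1812]
ee_rot: [0.001, 1.557, -0.007]
force: [-0.4, -0.5, -2.9]
width: 0.571
10149 [[-0.0144 -0.0218 -0.0216]
 [-0.0129  0.0028  0.0011]
 [ 0.0031  0.0252  0.0239]] 0.5635420669200841 [-0.52092446 -0.25521821 -3.24889821]
```

View pics/w_held.png

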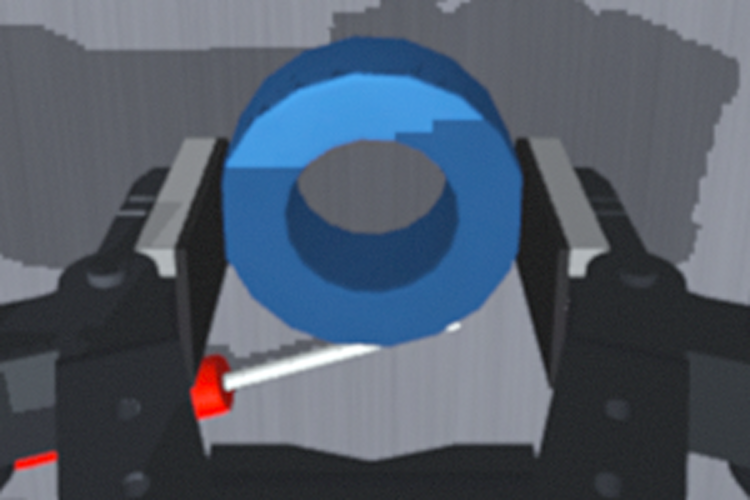

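The held ring shows between the pads, full-image centre about [285,320], level and centred. Next I fit its offset in the tool frame and work out the shift to the arbor.

```bash
cat >> h.py <<'E'
RT=R.from_rotvec([0,np.pi/2,0]).as_matrix()
def aim(t):
    s=robot.read_state(); M=rotm(s["ee_rot"])
    print("tcp",s["ee_pos"].round(4),"rot",s["ee_rot"].round(4),"F",s["force"].round(1),"shift",(M.T@(np.array(t)-s["ee_pos"])*10).round(3),"turn",(R.from_matrix(M.T@RT).as_rotvec()/(2*np.pi)).round(5))
def held(th):
    p=robot.snapshot("wrist"); s=robot.read_state(); M=rotm(s["ee_rot"]); W=cloud(p); T=(W-s["ee_pos"])@M
    box=(np.abs(T[...,2])<.03)&(T[...,0]>-.03)&(T[...,0]<.012)&(abs(T[...,1])<.035)
    t=T[...,0][box]; h,e=np.histogram(t,60,(-.03,.012)); top=e[np.argmax(h)]+.00035
    m=box&(abs(T[...,0]-top)<.0015)&(abs(T[...,2])<.0255+.003)
    P=T[m][:,1:]; hull=cv2.convexHull(P.astype(np.float32))[:,0]
    print("top at",top.round(4),"n",m.sum(),"hull circ(y,z)",circ(hull.astype(float)),"encl",cv2.minEnclosingCircle(P.astype(np.float32)))
    return p,T,m
E
python3 - <<'E'
from h import *
p,T,m=held(.02)
aim([.549,.136,.2])
E
```

```text
top at -0.0129 n 7415 hull circ(y,z) (array([0.0002225 , 0.00026221]), np.float64(0.0267832293862152)) encl ((0.003128623589873314, 3.581801865948364e-05), 0.029795782640576363)
tcp [ 0.52   -0.2191  0.179 ] rot [ 0.0034  1.5613 -0.0084] F [-0.7 -0.8 -2.2] shift [-0.218  3.552  0.266] turn [-0.0012   0.00152  0.0005 ]
```

```bash
cat >> h.py <<'E'
def heldfit(T,m):
    """ring centre from the upper/lower outline and bore, column by column, away from the pads"""
    out=[]; inn=[]
    for c in np.nonzero(m.any(0))[0]:
        r=np.nonzero(m[:,c])[0]; z=T[r,c,2].mean()
        if abs(z)>.019: continue
        out+= [T[r[0],c,1:],T[r[-1],c,1:]]
        g=np.argmax(np.diff(r)); 
        if abs(z)<.010 and np.diff(r)[g]>10: inn+=[T[r[g],c,1:],T[r[g+1],c,1:]]
    print("outer",circ(np.array(out)),"bore",circ(np.array(inn)))
E
python3 - <<'E'
from h import *
p,T,m=held(.02); heldfit(T,m)
E
python3 -m crank '[-0.1,1,0.06,-0.0012,0.0015,0.0005,-1, -0.1,1,0.06,-0.0012,0.0015,0.0005,-1, -0.1,1,0.06,-0.0012,0.0015,0.0005,-1]' | grep ee
python3 -m crank '[-0.1,1,0.06,0,0,0,-1, -0.1,1,0.06,0,0,0,-1, -0.1,1,0.06,0,0,0,-1]' | grep ee
python3 -m crank '[0,1,0.06,0,0,0,-1, 0,1,0.06,0,0,0,-1, 0,1,0.06,0,0,0,-1]' | grep ee
python3 - <<'E'
from h import *
p,T,m=held(.02); heldfit(T,m)
aim([.549,.136,.16])
E
```

```text
top at -0.0122 n 7517 hull circ(y,z) (array([-0.00016563, -0.00023382]), np.float64(0.026667738857977685)) encl ((0.0024854992516338825, -9.401528586749919e-06), 0.02972729131579399)
outer (array([-0.0008349 ,  0.00034423]), np.float64(0.025276644190812658)) bore (array([-0.00082461,  0.00026281]), np.float64(0.014197379211251783))
ee_pos: [0.5261, -0.1164, 0.1871]
ee_rot: [-0.001, 1.573, 0.005]
ee_pos: [0.5316, -0.0139, 0.1964]
ee_rot: [-0.004, 1.575, 0.009]
ee_pos: [0.5366, 0.0878, 0.1956]
ee_rot: [-0.005, 1.576, 0.013]
top at -0.0122 n 7468 hull circ(y,z) (array([ 0.00190436, -0.0005071 ]), np.float64(0.02653546949426161)) encl ((0.005085238255560398, 2.854212470992934e-05), 0.02986409328877926)
outer (array([1.43174048e-03, 1.41288191e-05]), np.float64(0.02528940289363759)) bore (array([1.54092011e-03, 4.90034658e-05]), np.float64(0.014183591315102195))
tcp [0.5367 0.0851 0.1954] rot [-0.0045  1.5765  0.0087] F [ 0.8 -0.9 -1.9] shift [0.355 0.507 0.13 ] turn [ 0.00134 -0.00091 -0.00043]
```

```bash
python3 -m crank '[0.2,0.517,0.12,0.0013,-0.0009,-0.0004,-1, 0.454,0.517,0.12,0.0013,-0.0009,-0.0004,-1, 0.454,0.517,0.12,0.0013,-0.0009,-0.0004,-1, 0.454,0.517,0.12,0.0013,-0.0009,-0.0004,-1, 0.454,0.517,0.12,0.0013,-0.0009,-0.0004,-1]'
python3 - <<'E'
from h import *
aim([.5487,.1368,.135]); p,T,m=held(.02); heldfit(T,m); aim([.5487,.1368,.135])
E
```

```text
clock: 11.32
ee_pos: [0.5489, 0.1358, 0.151]
ee_rot: [0.002, 1.569, -0.001]
force: [0.5, -0.1, -1.9]
width: 0.571
tcp [0.5489 0.1358 0.151 ] rot [ 1.5000e-03  1.5692e+00 -1.5000e-03] F [ 0.5 -0.1 -1.9] shift [ 0.16   0.01  -0.002] turn [-0.0003   0.00026 -0.     ]
top at -0.0122 n 7361 hull circ(y,z) (array([-7.82475034e-04,  6.33825368e-05]), np.float64(0.026730726249410402)) encl ((0.002198098925873637, -1.655125743127428e-05), 0.029718482866883278)
outer (array([-0.00156031,  0.0002256 ]), np.float64(0.02526528384558018)) bore (array([-0.0014634,  0.0002316]), np.float64(0.014277256947830257))
tcp [0.5488 0.1361 0.151 ] rot [ 1.2000e-03  1.5691e+00 -1.0000e-03] F [ 0.5 -0.  -1.8] shift [ 0.16   0.007 -0.001] turn [-2.2e-04  2.6e-04 -3.0e-05]
```

```bash
python3 -m crank '[0.1,0.01,0,0,0,0,-1, 0.2,0.01,0,0,0,0,-1, 0.2,0.01,0,0,0,0,-1]'
python3 -m crank '[0.02,0,0,0,0,0,-1, 0.04,0,0,0,0,0,-1, 0.06,0,0,0,0,0,-1, 0.08,0,0,0,0,0,-1, 0.08,0,0,0,0,0,-1]'
```

```text
clock: 11.75
ee_pos: [0.5479, 0.1368, 0.1298]
ee_rot: [0.001, 1.572, -0.001]
force: [-0.4, -0.0, -2.2]
width: 0.565
clock: 12.38
ee_pos: [0.5478, 0.1367, 0.1216]
ee_rot: [0.0, 1.572, -0.001]
force: [0.1, 0.3, -2.6]
width: 0.577
```

No contact force with the underside already about 4 mm below the arbor top, so it's threaded. Continuing down.

```bash
python3 -m crank '[0.1,0,0.005,0,0,0,-1, 0.2,0,0.005,0,0,0,-1, 0.3,0,0.005,0,0,0,-1, 0.38,0,0.005,0,0,0,-1, 0.38,0,0.005,0,0,0,-1]'
python3 -m crank '[0.03,0,0,0,0,0,-1, 0.06,0,0,0,0,0,-1, 0.09,0,0,0,0,0,-1, 0.12,0,0,0,0,0,-1, 0.12,0,0,0,0,0,-1]'
```

```text
clock: 13.0
ee_pos: [0.5479, 0.1367, 0.0828]
ee_rot: [0.0, 1.573, -0.001]
force: [0.2, 0.4, -1.6]
width: 0.566
clock: 13.62
ee_pos: [0.548, 0.1367, 0.0712]
ee_rot: [0.0, 1.572, -0.002]
force: [-0.8, -0.2, 2.2]
width: 0.572
```

```bash
for i in 1; do python3 -m crank '[0.02,0,0,0,0,0,-1, 0.04,0,0,0,0,0,-1, 0.04,0,0,0,0,0,-1]' 80 | egrep 'ee_pos|force'; python3 -m crank '[0.02,0,0,0,0,0,-1, 0.03,0,0,0,0,0,-1, 0.03,0,0,0,0,0,-1]' | egrep 'ee_pos|force'; done
```

```text
ee_pos: [0.548, 0.1367, 0.0676]
force: [-2.6, -0.8, 4.2]
ee_pos: [0.548, 0.1367, 0.065]
force: [-1.3, -1.2, 4.7]
```

```bash
python3 -m crank '[0.02,0,0,0,0,0,-1, 0.02,0,0,0,0,0,-1]' | egrep 'ee_pos|force'; python3 -m crank '[0.015,0,0,0,0,0,-1, 0.015,0,0,0,0,0,-1]' | egrep 'ee_pos|force'
python3 -c "
from h import *
p,T,m=held(.02); heldfit(T,m); print(np.nanmedian((T[m])@rotm(robot.read_state()['ee_rot']).T+robot.read_state()['ee_pos'],0))"
```

```text
ee_pos: [0.548, 0.1368, 0.064]
force: [-4.0, -2.8, 13.0]
ee_pos: [0.548, 0.1367, 0.064]
force: [-6.2, -3.6, 15.9]
top at -0.0122 n 5945 hull circ(y,z) (array([-9.32472831e-04,  2.76859499e-05]), np.float64(0.02626264986655371)) encl ((0.002466142876073718, 3.198679041815922e-05), 0.02974850684404373)
outer (array([-0.00110395, -0.00019206]), np.float64(0.024027167054916254)) bore (array([-0.00601148,  0.00078647]), np.float64(0.01712093950564892))
[0.54722972 0.1448785  0.07584824]
```

Blue is home: the top reads 76 mm and the force rises at a hard stop. Now release, go up and across to brass.

```bash
python3 -m crank '[0,0,0,0,0,0,1, 0,0,0,0,0,0,1, 0,0,0,0,0,0,1, 0,0,0,0,0,0,1, 0,0,0,0,0,0,1]'
python3 -m crank '[-0.3,0,0,0,0,0,1, -1,0,0,0,0,0,1, -1,0,0,0,0,0,1, -1,0,0,0,0,0,1]'|egrep 'ee|force'
python3 -m crank '[0,-1,-0.3,0,0,0,1, 0,-1,-0.3,0,0,0,1, 0,-1,-0.3,0,0,0,1]'|grep ee
python3 -m crank '[0.45,-0.9,-0.28,0,0,0,1, 0.45,-0.9,-0.28,0,0,0,1, 0.45,-0.9,-0.28,0,0,0,1, 0.45,-0.9,-0.28,0,0,0,1, 0.45,-0.9,-0.28,0,0,0,1]'|grep ee
python3 -c "
from h import *
p=ring('medium',.015); p=ring('medium',.015); save(p,'w_brass.png')"
```

```text
clock: 15.55
ee_pos: [0.548, 0.1367, 0.0638]
ee_rot: [-0.001, 1.572, -0.003]
force: [0.3, 0.1, 0.5]
width: 1.0
ee_pos: [0.5484, 0.1369, 0.1643]
ee_rot: [-0.001, 1.57, -0.003]
force: [0.1, -0.2, -0.8]
ee_pos: [0.5161, 0.0326, 0.1624]
ee_rot: [0.002, 1.575, -0.01]
ee_pos: [0.4881, -0.0557, 0.1182]
ee_rot: [0.0, 1.574, -0.007]
medium [([239.8, 173.7], 0.83), ([217.5, 461.0], 0.78)] fit [ 0.4893 -0.0543] 0.0257 encl [ 0.4885 -0.0542] 0.0261 px [319. 197.] colour [255. 226.  92.] tcp [ 0.4881 -0.0559  0.1183] tool shift x10cm [1.033 0.02  0.015] cx 318.3492271942206
medium [([209.7, 324.5], 0.84), ([218.5, 460.0], 0.72)] fit [ 0.4893 -0.0542] 0.0256 encl [ 0.4884 -0.054 ] 0.0261 px [321. 197.] colour [255. 226.  92.] tcp [ 0.4878 -0.0564  0.1183] tool shift x10cm [1.033 0.026 0.017] cx 318.3492271942206
```

View pics/w_brass.png

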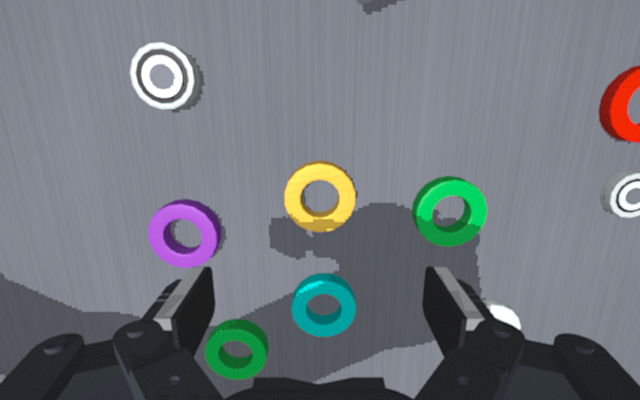

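Brass is at [197,320] with clear room: purple at [233,185], green at [212,450], cyan at [305,323]. Grasping.

```bash
python3 -m crank '[0.6,0.02,0.012,0,0,0,1, 1,0.02,0.012,0,0,0,1, 1,0.02,0.012,0,0,0,1, 1,0.02,0.012,0,0,0,1]' 60 |egrep 'ee|force'
python3 -m crank '[0.08,0,0,0,0,0,1, 0.14,0,0,0,0,0,1, 0.14,0,0,0,0,0,1]'|egrep 'ee|force'
python3 -m crank '[0,0,0,0,0,0,-1, 0,0,0,0,0,0,-1, 0,0,0,0,0,0,-1, 0,0,0,0,0,0,-1, 0,0,0,0,0,0,-1, 0,0,0,0,0,0,-1]'
python3 -m crank '[-1,0,0,0,0,0,-1, -1,0,0,0,0,0,-1, -1,0,0,0,0,0,-1]'|egrep 'ee|force'
python3 -m crank '[-0.7,0.8,0.2,0,0,0,-1, -0.7,0.8,0.2,0,0,0,-1, -0.7,0.8,0.2,0,0,0,-1, -0.7,0.8,0.2,0,0,0,-1, -0.7,0.8,0.2,0,0,0,-1]'
python3 - <<'E'
from h import *
for i in 1,2: p,T,m=held(.015); heldfit(T,m)
save(p,"w_held2.png",(200,400,170,470),2.5)
aim([.5484,.137,.16])
E
```

```text
ee_pos: [0.4896, -0.0549, 0.0195]
ee_rot: [0.0, 1.572, -0.008]
force: [0.5, -0.0, 0.9]
ee_pos: [0.4895, -0.0551, 0.0055]
ee_rot: [0.0, 1.572, -0.009]
force: [0.6, -0.7, -0.2]
clock: 18.88
ee_pos: [0.4894, -0.0551, 0.0063]
ee_rot: [-0.001, 1.573, -0.009]
force: [-3.2, 1.6, 12.2]
width: 0.567
ee_pos: [0.4916, -0.0546, 0.109]
ee_rot: [-0.001, 1.567, -0.01]
force: [0.2, 0.3, -1.5]
clock: 19.88
ee_pos: [0.5105, 0.0242, 0.1769]
ee_rot: [-0.0, 1.57, -0.012]
force: [0.5, -0.6, -2.1]
width: 0.568
top at -0.008 n 7288 hull circ(y,z) (array([9.99440225e-04, 6.64720695e-06]), np.float64(0.02649797468573204)) encl ((0.003896724432706833, 3.8117602798592998e-06), 0.02923455648124218)
outer (array([ 0.00104867, -0.00010469]), np.float64(0.02531454300790422)) bore (array([ 0.00107369, -0.0001064 ]), np.float64(0.01419046115652143))
top at -0.008 n 7279 hull circ(y,z) (array([ 0.00088419, -0.00097744]), np.float64(0.026439362303620543)) encl ((0.003743900917470455, -8.945674198912457e-05), 0.029297802597284317)
outer (array([ 0.00099433, -0.00023282]), np.float64(0.025286427994278642)) bore (array([ 0.00097721, -0.00011245]), np.float64(0.01417104608566708))
tcp [0.511  0.0246 0.1774] rot [ 1.000e-04  1.569e+00 -1.110e-02] F [-0.7  0.5 -1.5] shift [0.166 1.128 0.366] turn [-0.00113  0.00028  0.00112]
```

```bash
python3 -m crank '[0,1,0.37,-0.001,0.0003,0.001,-1, 0.2,1,0.37,-0.001,0.0003,0.001,-1, 0.2,1,0.37,-0.001,0.0003,0.001,-1, 0.2,1,0.37,-0.001,0.0003,0.001,-1]'|egrep 'ee'
python3 - <<'E'
from h import *
for i in 1,2: p,T,m=held(.015); heldfit(T,m)
aim([.5483,.1346,.135])
E
```

```text
ee_pos: [0.5483, 0.1232, 0.156]
ee_rot: [-0.0, 1.572, -0.002]
top at -0.008 n 7225 hull circ(y,z) (array([ 0.00166581, -0.00040069]), np.float64(0.026528546384381936)) encl ((0.004558085929602385, 4.3799238483188674e-05), 0.02934664487838745)
outer (array([ 0.00165428, -0.00015451]), np.float64(0.025282830295097782)) bore (array([ 0.00172919, -0.0001796 ]), np.float64(0.014235699558759285))
top at -0.008 n 7230 hull circ(y,z) (array([ 1.50742299e-03, -2.68288056e-05]), np.float64(0.026577627341212277)) encl ((0.004522368777543306, -4.435312075656839e-05), 0.029265763238072395)
outer (array([ 1.37218567e-03, -8.34401355e-05]), np.float64(0.025242080170898636)) bore (array([ 0.00131639, -0.00016292]), np.float64(0.014225907145839807))
tcp [0.5487 0.1224 0.1567] rot [ 1.0000e-03  1.5711e+00 -3.7000e-03] F [ 0.1 -0.8 -1.5] shift [ 0.217  0.122 -0.004] turn [-4.7e-04 -5.0e-05  2.8e-04]
```

```bash
python3 -m crank '[0.1,0.122,-0.004,0,0,0,-1, 0.25,0.122,-0.004,0,0,0,-1, 0.25,0.122,-0.004,0,0,0,-1, 0.25,0.122,-0.004,0,0,0,-1]'|egrep 'ee|force'
python3 -m crank '[0.02,0,0,0,0,0,-1, 0.04,0,0,0,0,0,-1, 0.06,0,0,0,0,0,-1, 0.08,0,0,0,0,0,-1, 0.08,0,0,0,0,0,-1]'|egrep 'ee|force'
```

```text
ee_pos: [0.5482, 0.1344, 0.1314]
ee_rot: [0.001, 1.572, -0.004]
force: [-0.1, -0.4, -1.8]
ee_pos: [0.5481, 0.1343, 0.1232]
ee_rot: [0.001, 1.572, -0.004]
force: [-0.2, -0.0, -2.8]
```

```bash
python3 -m crank '[0.02,0,0,0,0,0,-1, 0.05,0,0,0,0,0,-1, 0.05,0,0,0,0,0,-1]'|egrep 'ee_pos|force'
```

```text
ee_pos: [0.5479, 0.1342, 0.1179]
force: [-0.1, 0.4, -1.4]
```

```bash
python3 -m crank '[0.08,0,0,0,0,0,-1, 0.16,0,0,0,0,0,-1, 0.24,0,0,0,0,0,-1, 0.31,0,0,0,0,0,-1, 0.31,0,0,0,0,0,-1]'|egrep 'ee_pos|force'
python3 -m crank '[0.02,0,0,0,0,0,-1, 0.035,0,0,0,0,0,-1, 0.035,0,0,0,0,0,-1]'|egrep 'ee_pos|force'
```

```text
ee_pos: [0.5476, 0.1343, 0.0862]
force: [0.3, 0.2, -2.0]
ee_pos: [0.5477, 0.1342, 0.0828]
force: [0.5, 0.0, -2.7]
```

```bash
python3 -m crank '[0.01,0,0,0,0,0,-1, 0.015,0,0,0,0,0,-1, 0.015,0,0,0,0,0,-1]'|egrep 'ee_pos|force'
```

```text
ee_pos: [0.5478, 0.1344, 0.0824]
force: [-3.0, -1.5, 8.3]
```

```bash
python3 -m crank '[0.01,0,0,0,0,0,-1, 0.01,0,0,0,0,0,-1]'|egrep 'ee_pos|force'
python3 -c "
from h import *
p,T,m=held(.015);s=robot.read_state();print(np.nanmedian(T[m]@rotm(s['ee_rot']).T+s['ee_pos'],0))"
```

```text
ee_pos: [0.5478, 0.1343, 0.0824]
force: [-2.7, -1.3, 7.8]
top at -0.0087 n 7033 hull circ(y,z) (array([0.00097581, 0.00040511]), np.float64(0.026196837911672242)) encl ((0.004064617678523064, 4.7817055019550025e-05), 0.029249444603919983)
[0.54779667 0.14039265 0.09085511]
```

Brass is seated, top at 91 mm. Next the aluminium ring.

```bash
python3 -m crank '[0,0,0,0,0,0,1, 0,0,0,0,0,0,1, 0,0,0,0,0,0,1, 0,0,0,0,0,0,1, 0,0,0,0,0,0,1]'|egrep 'force|width'
python3 -m crank '[-0.2,0,0,0,0,0,1, -0.9,0,0,0,0,0,1, -0.9,0,0,0,0,0,1, -0.9,0,0,0,0,0,1]'|egrep 'ee|force'
python3 -m crank '[0,-1,0.27,0,0,0,1, 0,-1,0.27,0,0,0,1, 0,-1,0.27,0,0,0,1]'|grep ee
python3 -m crank '[0,-1,0.27,0,0,0,1, 0,-1,0.27,0,0,0,1, 0,-1,0.27,0,0,0,1]'|grep ee
python3 -m crank '[0.5,-1,0.27,0,0,0,1, 0.5,-1,0.27,0,0,0,1, 0.5,-1,0.27,0,0,0,1, 0.5,-1,0.27,0,0,0,1, 0.5,-1,0.27,0,0,0,1]'|grep ee
python3 -c "
from h import *
p=ring('thin',.01); p=ring('thin',.01); save(p,'w_alu.png'); aim([.628,-.172,.02])"
```

```text
force: [-0.1, 0.3, -0.6]
width: 1.0
ee_pos: [0.5485, 0.1347, 0.1739]
ee_rot: [0.0, 1.57, -0.005]
force: [0.7, 0.3, -1.3]
ee_pos: [0.575, 0.0296, 0.1726]
ee_rot: [0.004, 1.572, -0.012]
ee_pos: [0.6005, -0.0749, 0.1715]
ee_rot: [0.008, 1.575, -0.018]
ee_pos: [0.626, -0.1726, 0.1226]
ee_rot: [0.006, 1.574, -0.014]
thin [([178.3, 320.7], 0.78)] fit [ 0.6287 -0.1711] 0.0256 encl [ 0.628  -0.1707] 0.0259 px [322. 193.] colour [255. 255. 255.] tcp [ 0.6261 -0.1731  0.1227] tool shift x10cm [1.127 0.027 0.03 ] cx 318.3492271942206
thin [([208.1, 319.6], 0.72)] fit [ 0.6287 -0.1711] 0.0257 encl [ 0.628  -0.1708] 0.026 px [319. 193.] colour [255. 255. 255.] tcp [ 0.626  -0.1741  0.1227] tool shift x10cm [1.127 0.038 0.031] cx 318.3492271942206
tcp [ 0.6259 -0.1746  0.1226] rot [ 0.0067  1.5741 -0.0167] F [0.7 0.2 0.7] shift [1.026 0.033 0.024] turn [-0.00237 -0.00053  0.00101]
```

View pics/w_alu.png

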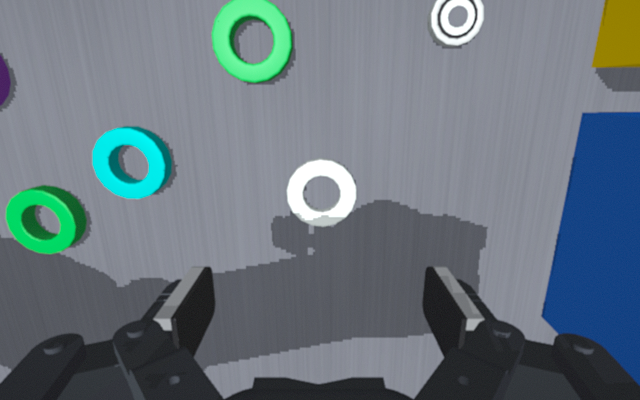

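Aluminium is at [193,321], with nothing nearby to hit. Grasping low because it's only 10 mm thick.

```bash
python3 -m crank '[0.6,0.035,0.026,-0.0024,-0.0005,0.001,1, 1,0.035,0.026,-0.0024,-0.0005,0.001,1, 1,0.035,0.026,-0.0024,-0.0005,0.001,1, 1,0.035,0.026,-0.0024,-0.0005,0.001,1]' 60 |egrep 'ee|force'
python3 -m crank '[0.08,0,0,0,0,0,1, 0.15,0,0,0,0,0,1, 0.15,0,0,0,0,0,1]'|egrep 'ee|force'
python3 -c "
from h import *
aim([.628,-.171,.0015])"
```

```text
ee_pos: [0.6295, -0.1717, 0.0243]
ee_rot: [-0.001, 1.569, -0.0]
force: [0.5, -0.3, 1.7]
ee_pos: [0.6292, -0.1717, 0.0091]
ee_rot: [-0.0, 1.569, -0.0]
force: [-0.0, -0.1, 0.5]
tcp [ 0.6292 -0.1717  0.0091] rot [-5.0000e-04  1.5692e+00 -0.0000e+00] F [-0.  -0.1  0.5] shift [ 0.076  0.007 -0.012] turn [5.0e-05 2.5e-04 5.0e-05]
```

```bash
python3 -m crank '[0.05,0.005,0,0,0,0,1, 0.075,0.005,0,0,0,0,1, 0.075,0.005,0,0,0,0,1]'|egrep 'ee_pos|force'
python3 -m crank '[0,0,0,0,0,0,-1, 0,0,0,0,0,0,-1, 0,0,0,0,0,0,-1, 0,0,0,0,0,0,-1, 0,0,0,0,0,0,-1, 0,0,0,0,0,0,-1]'
python3 -m crank '[-0.5,0,0,0,0,0,-1, -1,0,0,0,0,0,-1, -1,0,0,0,0,0,-1]'|egrep 'ee|force'
python3 -m crank '[-0.7,0.9,-0.25,0,0,0,-1, -0.7,0.9,-0.25,0,0,0,-1, -0.7,0.9,-0.25,0,0,0,-1, -0.7,0.9,-0.25,0,0,0,-1]'
python3 - <<'E'
from h import *
for i in 1,2: p,T,m=held(.01); heldfit(T,m)
save(p,"w_held3.png",(200,400,170,470),2.5)
aim([.5482,.1346,.16])
E
```

```text
ee_pos: [0.629, -0.1711, 0.0013]
force: [0.0, -0.5, -0.5]
clock: 28.45
ee_pos: [0.6291, -0.1712, 0.0022]
ee_rot: [-0.0, 1.57, -0.0]
force: [-2.4, 0.1, 6.7]
width: 0.563
ee_pos: [0.6322, -0.1715, 0.1069]
ee_rot: [-0.002, 1.561, -0.002]
force: [0.0, -0.4, -1.1]
clock: 29.32
ee_pos: [0.6059, -0.082, 0.1756]
ee_rot: [-0.002, 1.563, -0.003]
force: [-0.0, -0.7, -0.4]
width: 0.559
top at -0.008 n 7170 hull circ(y,z) (array([ 0.00163534, -0.00027121]), np.float64(0.026269343496497104)) encl ((0.004303633701056242, -0.00013728271005675197), 0.02926749363541603)
outer (array([0.00145969, 0.00024748]), np.float64(0.025283245021480164)) bore (array([0.0015214 , 0.00034681]), np.float64(0.014195098410306483))
top at -0.008 n 7123 hull circ(y,z) (array([ 0.001205  , -0.00029722]), np.float64(0.02640962328774433)) encl ((0.004031988326460123, 8.961518688010983e-06), 0.029383577406406403)
outer (array([8.77721092e-04, 9.34841317e-05]), np.float64(0.025263317730030117)) bore (array([0.0009243 , 0.00016756]), np.float64(0.014197417260435762))
tcp [ 0.6057 -0.083   0.1749] rot [-5.000e-04  1.564e+00 -3.900e-03] F [ 0.4 -0.6 -0.8] shift [ 0.139  2.176 -0.58 ] turn [-0.00034  0.00109  0.00045]
```

```bash
python3 -m crank '[0,1,-0.28,0,0.001,0.0005,-1, 0,1,-0.28,0,0.001,0.0005,-1, 0,1,-0.28,0,0.001,0.0005,-1]'|grep ee
python3 -m crank '[0.1,1,-0.28,0,0,0,-1, 0.1,1,-0.28,0,0,0,-1, 0.1,1,-0.28,0,0,0,-1, 0.1,1,-0.28,0,0,0,-1, 0.1,1,-0.28,0,0,0,-1, 0.1,1,-0.28,0,0,0,-1]'|grep ee
python3 - <<'E'
from h import *
for i in 1,2: p,T,m=held(.01); heldfit(T,m)
aim([.5481,.1348,.135])
E
```

```text
ee_pos: [0.5767, 0.0201, 0.1734]
ee_rot: [-0.001, 1.572, 0.003]
ee_pos: [0.5489, 0.1186, 0.1635]
ee_rot: [0.001, 1.572, 0.001]
top at -0.008 n 6935 hull circ(y,z) (array([5.64195962e-04, 3.32874947e-05]), np.float64(0.026467274502219862)) encl ((0.0034155244939029217, -3.1429779483005404e-05), 0.029293231666088104)
outer (array([0.00026817, 0.00013859]), np.float64(0.025175019981349408)) bore (array([1.82551863e-04, 9.16009301e-05]), np.float64(0.014376556043315317))
top at -0.008 n 6982 hull circ(y,z) (array([0.00059775, 0.00013048]), np.float64(0.026466966259408965)) encl ((0.0036528257187455893, 0.00018837492098100483), 0.0292624831199646)
outer (array([0.00031218, 0.00017609]), np.float64(0.025176500636089)) bore (array([0.00034629, 0.00017692]), np.float64(0.014244455672468851))
tcp [0.5487 0.1192 0.1636] rot [4.0000e-04 1.5723e+00 2.2000e-03] F [ 0.4 -0.2 -0.2] shift [ 0.286  0.155 -0.005] turn [ 0.00018 -0.00024 -0.00026]
```

```bash
python3 -m crank '[0.1,0.16,-0.005,0,0,0,-1, 0.25,0.16,-0.005,0,0,0,-1, 0.35,0.16,-0.005,0,0,0,-1, 0.35,0.16,-0.005,0,0,0,-1, 0.35,0.16,-0.005,0,0,0,-1]'|egrep 'ee|force'
python3 -m crank '[0.03,0,0,0,0,0,-1, 0.05,0,0,0,0,0,-1, 0.07,0,0,0,0,0,-1, 0.09,0,0,0,0,0,-1, 0.09,0,0,0,0,0,-1]'|egrep 'ee|force'
python3 -m crank '[0.02,0,0,0,0,0,-1, 0.04,0,0,0,0,0,-1, 0.04,0,0,0,0,0,-1]'|egrep 'ee_pos|force'
```

```text
ee_pos: [0.5483, 0.1352, 0.1287]
ee_rot: [0.001, 1.572, 0.002]
force: [0.1, -0.1, 0.4]
ee_pos: [0.5482, 0.1351, 0.1195]
ee_rot: [0.001, 1.572, 0.002]
force: [-0.3, -0.3, -0.9]
ee_pos: [0.548, 0.1351, 0.1153]
force: [-0.5, 0.8, -1.1]
```

```bash
python3 -m crank '[0.06,0,0,0,0,0,-1, 0.12,0,0,0,0,0,-1, 0.17,0,0,0,0,0,-1, 0.2,0,0,0,0,0,-1, 0.2,0,0,0,0,0,-1]'|egrep 'ee_pos|force'
python3 -m crank '[0.01,0,0,0,0,0,-1, 0.02,0,0,0,0,0,-1, 0.02,0,0,0,0,0,-1]'|egrep 'ee_pos|force'
python3 -m crank '[0.015,0,0,0,0,0,-1, 0.015,0,0,0,0,0,-1]'|egrep 'ee_pos|force'
```

```text
ee_pos: [0.5478, 0.1351, 0.095]
force: [0.1, 0.3, -0.8]
ee_pos: [0.548, 0.1352, 0.0932]
force: [-0.5, 0.1, -0.0]
ee_pos: [0.5481, 0.1353, 0.093]
force: [-3.8, -1.3, 10.6]
```

```bash
python3 -m crank '[0.015,0,0,0,0,0,-1, 0.015,0,0,0,0,0,-1]'|egrep 'ee_pos|force'
python3 -m crank '[0,0,0,0,0,0,1, 0,0,0,0,0,0,1, 0,0,0,0,0,0,1, 0,0,0,0,0,0,1, 0,0,0,0,0,0,1]'|egrep 'force|width'
python3 -m crank '[-0.3,0,0,0,0,0,1, -1,0,0,0,0,0,1, -1,0,0,0,0,0,1, -1,0,0,0,0,0,1]'|egrep 'ee|force'
python3 -m crank '[-0.4,-0.6,0,0,0,0,1, -0.4,-0.6,0,0,0,0,1, -0.4,-0.6,0,0,0,0,1, -0.4,-0.6,0,0,0,0,1]'|egrep 'ee|force|clock'
python3 - <<'E'
from h import *
p=robot.snapshot("wrist"); W=cloud(p); Z=W[...,2]
near=np.hypot(W[...,0]-.548,W[...,1]-.1355)<.027
m=near&(Z>.095)&(Z<.107); X=W[m]; A=np.c_[X[:,:2]-X[:,:2].mean(0),np.ones(len(X))]; k=np.linalg.lstsq(A,X[:,2],rcond=None)[0]
print("alu top z",np.median(X[:,2]),"slope",k[:2],"encl",cv2.minEnclosingCircle(X[:,:2].astype(np.float32)),m.sum())
q=robot.snapshot("scene")
a=p["pixels"][100:300,220:420]; b=q["pixels"][150:250,290:390]
cv2.imwrite("pics/final.png",np.hstack([cv2.resize(x,(400,400),interpolation=cv2.INTER_CUBIC) for x in(a,b)])[:,:,::-1])
t=robot.snapshot("top")
for n in("reject","bearing_a","oil","wrench","driver"): print(n,[np.round(d["at"]) for d in robot.search_frame(t,n)[:2]])
E
```

```text
ee_pos: [0.5481, 0.1353, 0.093]
force: [-4.9, -1.7, 13.6]
force: [0.6, 0.3, -0.1]
width: 0.999
ee_pos: [0.5485, 0.1352, 0.1932]
ee_rot: [-0.0, 1.571, 0.001]
force: [-0.1, -0.7, -0.9]
clock: 35.4
ee_pos: [0.5476, 0.0764, 0.2318]
ee_rot: [-0.001, 1.573, 0.002]
force: [-0.1, -0.1, 0.2]
alu top z 0.10084401018227668 slope [0.00197227 0.00094451] encl ((0.5483266711235046, 0.1355815827846527), 0.02586786076426506) 2723
reject [array([149., 307.])]
bearing_a [array([143., 331.])]
oil [array([144., 204.])]
wrench [array([194., 165.])]
driver [array([256., 467.])]
```

View pics/final.png

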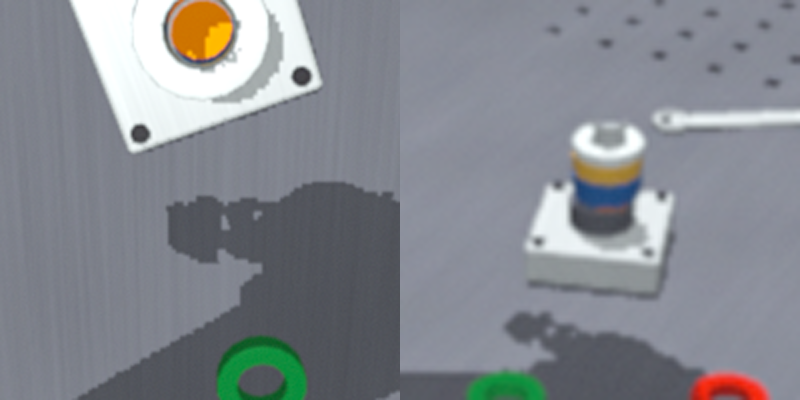

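The final view shows the stack on the hub around [190,342] in the scene image: blue, then brass, then aluminium, lying flat. The aluminium top is at 100.8 mm against 101 mm nominal, with a slope of about 0.002 rad, and the gripper is clear. Handing in.

```bash
python3 -c "
from station import robot
print(robot.sign_off())"
```

```text
the job is handed in; nothing more can be done
None
```

The blue, brass and aluminium rings are on the arbor in that order. The collar is home, the gripper is clear of everything, and the job was handed in at about 36 s of the 72 s allowed. `sign_off` reports no verdict.

- **Arbor:** the wrist camera put its axis 5.0 mm from the block centre, matching the description, and all three rings went on without touching it hard.
- **Seating:** each ring stopped at its home height. Ring tops measured 76, 91 and 100.8 mm, against 76, 91 and 101 mm nominal. The stack's top face is flat to about 0.002 rad.
- **Force:** the highest wrist reading while pressing was about 16 N, well under the 50 N limit. Readings come only at the end of each move.
- **Bystanders:** in the last top picture the reject ring, oil bottle, wrench and screwdriver showed within about 3 pixels (8 mm) of their start. The bearing query found the other bearing this time, so I did not re-measure either bearing; the arm never went low near them.
- **Camera disagreement:** the top and wrist cameras differed by 3–5 mm, so I used only the wrist camera for fine positions.

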